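# Recharge the closet's moisture absorber on the drier

### The arm

A 7-joint arm with a two-finger parallel gripper is mounted at the origin on the work surface. World frame = base frame: x ahead of the robot, y to its left, z up, the work surface at z = 0. Lengths are in m, angles in rad, forces in N, time in s.
With the tool pointing down it reaches from about 0.4 to 0.85 m from the base axis. Payload 10.4 kg.
Tool frame: the origin (TCP) lies midway between the tips of the shut fingers; the grasp point (between the pads) lies 19 mm behind it; z points along the fingers, y is the line along which they close (so a half turn about z gives the same grasp; the last joint's range is limited). The gripper opens to 85 mm and grips with 20 to 120 N. Pads are 22 mm wide; open, the fingers measure 114 mm over their backs; the gripper's body (76 mm by 85 mm) begins 54 mm behind the grasp point. The pads swing forward as they close: fully open they stand 13 mm farther back than shut.
Start: joints at [1.189, 0.332, -0.065, 1.46, 0.022, 1.35, -0.088], TCP at [0.219, -0.585, 0.231] pointing down, gripper open.
Joint ranges: [-2.6, 2.6], [-0.5, 2.12], [-1.47, 1.34], [0.16, 2.42], [-1.27, 4.41], [0.06, 2.06], [-2.6, 2.6]. Speed limits (rad/s): [2.22, 2.22, 2.79, 2.79, 3.14, 3.14, 3.14].

### API

Orientations are given as [roll, pitch, yaw] about the fixed x, y, z axes, in that order (R = Rz(yaw) Ry(pitch) Rx(roll)).
In Python, from workcell import env, cams, sign_off gives the robot as it stands.
- The arm moves only by the tool carry_out, never from a script. Its argument "deltas" is a list of rows, each a list of 7 numbers: the shift along the tool's x, y, z as a fraction of full scale, then the turn, a rotation vector about the tool's x, y, z as a fraction of full scale, then the closure, from -1 (fully open) to 1 (shut). In form: [[x, y, z, wx, wy, wz, gripper], ...]. A call has 1 to 8 rows; each row is the pose to reach, as a shift and turn from the pose commanded when the call began, along the tool's axes at that moment, turning the shorter way round; what a row does not reach only later rows make up. Full scale, the value 1, is 200 mm for a shift and pi rad for a turn. A row lasts 1/12 s, in which the tool goes at most 41.7 mm and 7.16 degrees, less where a joint would pass 70% of its speed; a pose out of reach is approached as far as the arm can. A call with a number of a shift or a turn outside -1 to 1 is refused whole. A call with a gripper value outside its range is refused whole. The fingers move at their own pace and stop on an object; "newtons" is the grip in N (left out, the last holds). Time passes only in rows, so rows that repeat a pose let the fingers close. It gives the time, the measured TCP pose, the force, the opening and the grip force at its end, in the units of the state.
- env.read_state(): the state, without advancing time (a new reading comes with each control period).
- cams.capture(name): name is "side" or "top" or "wrist"; returns a dict with "color" (400x640x3 uint8, red, green, blue), "depth" (400x640 float32, m along the optical axis (not along the pixel's ray), 0 where there is no reading), "mtx" (3x3 intrinsics, pixels), "k1" (the pictures are not rectified: a ray, as slopes to the right and down, at radius r is drawn at 1 + k1 r^2 times it, then the intrinsics apply), "eye" and "rotation" of the camera in the world. Camera axes: x right, y up, looking along -z (the intrinsics and any distortion apply to the point x, -y, -z); pixel columns grow to the right and rows downward; lengths in m; the calibration is good to about 2 mm. A picture is of the moment at which its call begins.
- sign_off(): hands the job in; it is judged then, once.
Trained networks look in the newest picture that a camera, given by its name, has taken for a name from the list of things; names that differ only in an ending like _2 or _b are one class to them, and where a whole thing is asked for, a point or a joint stands for the part that bears it (a point fixed in the world has none). Each returns a list of dicts, best first, with "conf" (0 to 1); they miss things now and then, are a little off and sometimes report something else, mostly with a low value. They report only what shows in the picture. A call takes as long as a camera call. They do not tell look-alikes from the thing itself.
- cams.boxes_of(query, camera): "extent" ([centre column, centre row, width, height] as shares, 0 to 1, of the picture: columns of its width, rows of its height, round what is visible of it).
- cams.pinpoint(query, camera): "point" ([column, row] as shares, 0 to 1, of the picture: columns of its width, rows of its height: a listed point, or the origin of a listed thing).
The state is a dict: "clock": time; "joint_positions": joint angles; "joint_vel": joint speeds; "tau": joint torques, N m; "tcp_pos": TCP position; "tool_rot": TCP orientation; "force": force on the tool from outside, world axes, zero at the start; "torque": the same for the moment, N m; "opening": opening from 0.0 (shut) to 1.0 (fully open); "gripper_force": force on a finger pad.
Only numpy, scipy, OpenCV 4.12 (cv2) and the standard library are available. Lean on these libraries where they do the work, as an engineer would, in place of code of your own. Each camera call takes 0.05 s, during which the arm holds its last target. There are 200 camera calls.

### The job

Hang the wooden moisture absorber astride the drier's rail, between the two posts, setting it down onto the rail rather than dropping it, and let go. Then press the spring-loaded dead-man paddle down about halfway (never all the way down, that is the hot setting) and hold it there steadily with the gripper for at least two seconds; the job finishes while you are still holding the paddle halfway. Leave the bucket, can, shoe tree and brush where they are.

Things in the scene. Friction and masses are not known exactly. Their poses are not given: they have to be found in the camera images.
- absorber: Loose moisture absorber of pale wood, 0.16 kg, an upside-down U standing on two slab legs: 56 mm (own x) by 70 (own y), 108 tall with tab. Legs 10 mm thick, 66 tall, 36 mm apart; 8 mm bridge over them; on its middle a grip tab 12 mm thick (x), 36 long (y), 34 tall. Origin: centre of footprint, at the feet; z up. The channel between the legs runs along own y (along the rail; either way round).
- absorber_seat (a point): Centre of the underside of the absorber's bridge, 66 mm above the feet: the face that rests on the rail. Axes as the absorber's.
- absorber_tab (a point): Point in the middle of the grip tab, 22 mm above the bridge's top and 12 mm below the tab's top (30 mm above absorber_seat). Pinch it from above, closing along own x (12 mm); fingertips may reach 19 mm lower without touching the bridge.
- drier: Fixed white drier box, 120 mm (own x) by 220 mm (own y) by 45 mm tall, dark grille slots on top. A straight steel rail, 14 mm in diameter, runs along own y over its middle on two posts (12 mm diameter, 90 mm to either side of the middle, with 20 mm balls on top). Origin: centre of the underside; z up.
- rail_mid (a point): Middle of the rail, on its axis, 140 mm above the shelf (its top is at 147 mm). The absorber's seat lies 7 mm above this point when hung. Axes as the drier's: y along the rail.
- switch: Fixed dead-man switch: grey base 140 mm (own x) by 64 mm (own y), 16 mm thick, hinge block 42 mm tall at its +x end. Origin: centre of the underside. Carries the aluminium paddle, 44 mm wide, hinged across own y at 50 mm along +x and 45 mm up, sticking out towards own -x, sloping up. A rubber stop post stands under the paddle.
- paddle (a joint): Angle of the paddle, rad: 0 at rest (sloping 0.4 rad up from the hinge to its free end), growing as it is pressed down, 0.4 fully down (level). Halfway is 0.2. It springs back when let go. At the pad it takes about 2.5 N to start, 5 N at halfway and 7.5 N fully down.
- paddle_pad (a point): Middle of the paddle's black rubber press pad (34 by 44 mm), on its top face, 80 mm from the hinge along the paddle (free end 18 mm further). It moves with the paddle: about 83 mm above the shelf at rest, 68 mm at halfway, 52 mm fully down.
- bucket: Loose red plastic bucket, 80 mm across the rim, 88 mm tall, thin steel bail up to 127 mm. Origin: centre of the underside. Leave alone.
- can: Loose closed aluminium deodorizer can, 52 mm diameter, 120 mm tall. Origin: centre of the underside. Leave alone.
- shoe_tree: Loose wooden shoe tree lying along own y, about 246 mm long, 62 mm wide, 64 mm tall. Origin: underside, near its middle. Leave alone.
- brush: Loose shoe brush with black bristles and dark walnut back, 150 mm (own y) by 46 mm by 36 mm tall. Origin: centre of the underside. Leave alone.
Mind the look-alikes: they are no part of the job. What is meant by the absorber is not green, and is the larger of those in its own colour.

How it is judged:
On the way, in this order (a step that is already met when the one before it is completed fails the run):
1. the absorber, still gripped, is astride the rail between the posts with its bridge no more than about 18 mm above the rail (x of absorber_seat in the frame of rail_mid between -0.018 and 0.018 m and y of absorber_seat in the frame of rail_mid between -0.055 and 0.055 m and z of absorber_seat in the frame of rail_mid between -0.002 and 0.025 m and angle between absorber's own z axis and vertical below 0.4 rad and angle between the y axis of absorber and the y axis of drier, either way round below 0.3 rad and contact force between the fingers and absorber above 0.5 N), for 0.05 s.
2. the absorber hangs on the rail, let go and at rest, with the paddle not pressed (x of absorber_seat in the frame of rail_mid between -0.018 and 0.018 m and y of absorber_seat in the frame of rail_mid between -0.055 and 0.055 m and z of absorber_seat in the frame of rail_mid between -0.002 and 0.016 m and angle between absorber's own z axis and vertical below 0.4 rad and angle between the y axis of absorber and the y axis of drier, either way round below 0.3 rad and contact force between the fingers and absorber below 0.1 N and contact force between absorber and drier above 0.4 N and linear speed of absorber below 0.05 m/s and value of joint paddle below 0.05 rad), for 0.3 s.
3. the gripper holds the paddle about halfway down for 2 s (value of joint paddle between 0.13 and 0.27 rad and contact force between the fingers and switch above 1.5 N), for 2 s.
At the end, for the whole second after the job is handed in: Absorber hangs at rest on the rail, fingers off it: seat within 18 mm across, 55 mm along, -2 to +16 mm in height of rail_mid, channel within 0.3 rad of the rail, tilt under 0.4 rad. Fingers press the paddle with over 1.5 N and hold it between 0.13 and 0.27 rad (halfway is 0.2) (all of step 3 and x of absorber_seat in the frame of rail_mid between -0.018 and 0.018 m and y of absorber_seat in the frame of rail_mid between -0.055 and 0.055 m and z of absorber_seat in the frame of rail_mid between -0.002 and 0.016 m and angle between absorber's own z axis and vertical below 0.4 rad and angle between the y axis of absorber and the y axis of drier, either way round below 0.3 rad and contact force between the fingers and absorber below 0.1 N and contact force between absorber and drier above 0.4 N and linear speed of absorber below 0.05 m/s); the arm keeps its last pose, push and grip.
It fails at once if the paddle is pushed nearly or all the way down (beyond 0.36 rad) (value of joint paddle above 0.36 rad).
It fails at once if the bucket is moved more than 30 mm or tipped (distance of bucket from where it was at the start of the episode above 0.03 m or angle between bucket's own z axis and vertical above 0.35 rad).
It fails at once if the can is moved more than 30 mm or tipped (distance of can from where it was at the start of the episode above 0.03 m or angle between can's own z axis and vertical above 0.35 rad).
It fails at once if the shoe tree is moved more than 30 mm or tipped (distance of shoe_tree from where it was at the start of the episode above 0.03 m or angle between shoe_tree's own z axis and vertical above 0.35 rad).
It fails at once if the brush is moved more than 30 mm or tipped (distance of brush from where it was at the start of the episode above 0.03 m or angle between brush's own z axis and vertical above 0.35 rad).
It also fails if it takes over 64 s, if anything falls off the work surface, if the arm or the gripper's body presses on something with over 40 N, if the wrist force passes 120 N, or if a joint passes its speed limit or range.

## Working session

There is one attempt and no reset: what is moved stays moved. The work goes in short steps, Python scripts to look and compute and a tool call to move; the robot and the scene stay as the last step left them, time stands still between calls to the robot, and variables do not carry over. Pictures are saved under pics/ and viewed, at most 10 in all, crops included, and the job is handed in when it is done.

Besides the shell and the picture viewer there is one more tool, called after "Call:" as name([rows], argument=value, ...), one row to a line, values as JSON. carry_out: Moves the arm, as the interface text tells. Shift numbers are shares of 200 mm and turn numbers shares of pi rad, none past 1 either way. Its arguments: {"type":"object","properties":{"deltas":{"type":"array","items":{"type":"array","items":{"type":"number","minimum":-1,"maximum":1}}},"newtons":{"type":"number"}},"required":["deltas"]}

```bash
mkdir -p pics; cat > h.py <<'E'
import numpy as np, cv2
from workcell import env, cams, sign_off
def cap(n):
    return cams.capture(n)
def ray(c,u,v):
    M=c['mtx']; k=c['k1']
    x=(u-M[0,2])/M[0,0]; y=(v-M[1,2])/M[1,1]
    rd=np.hypot(x,y); r=rd
    for _ in range(30): r=rd/(1+k*r*r)
    s=np.where(rd>0,r/np.maximum(rd,1e-12),1); return x*s,y*s
def pts(c):
    v,u=np.mgrid[0:400,0:640]; x,y=ray(c,u,v); d=c['depth']
    P=np.stack([x*d,-y*d,-d],-1)
    return P@np.array(c['rotation']).T+np.array(c['eye'])
E
python3 - <<'E'
from h import *
for n in ['side','top']:
    c=cap(n); cv2.imwrite(f'pics/{n}0.png',c['color'][:,:,::-1]); np.savez(f'{n}0.npz',**c)
    print(n,c['eye'],np.round(c['rotation'],2).tolist(),c['k1'])
    P=pts(c)
    for q in ['absorber','drier','rail_mid','switch','paddle_pad','absorber_tab','bucket','can','shoe_tree','brush']:
        for r in cams.pinpoint(q,n)[:4]:
            u,v=r['point'][0]*640,r['point'][1]*400
            print(q,round(r['conf'],2),round(u),round(v),np.round(P[min(399,int(v)),min(639,int(u))],3))
s=env.read_state(); print(s['tcp_pos'],s['tool_rot'],s['clock'])
E
```

```text
side [0.0551617  0.92323919 0.76924778] [1.0, 0.01, -2.6] -0.059799044092175235Traceback (most recent call last):
  File "<stdin>", line 5, in <module>
  File "h.py", line 14, in pts
    return P@np.array(c['rotation']).T+np.array(c['eye'])
           ~~~~~~~~~~~~~~~~~~~~~~~~~~~^~~~~~~~~~~~~~~~~~~
ValueError: operands could not be broadcast together with shapes (400,640) (3,)
```

```bash
sed -i "s/np.array(c\['rotation'\]).T/Rotation.from_euler('xyz',c['rotation']).as_matrix().T/; 1i from scipy.spatial.transform import Rotation" h.py
python3 - <<'E'
from h import *
for n in ['side','top']:
    c=cap(n); cv2.imwrite(f'pics/{n}0.png',c['color'][:,:,::-1]); np.savez(f'{n}0.npz',**c)
    print(n,c['eye'],np.round(c['rotation'],2),c['k1'])
    P=pts(c)
    for q in ['absorber','drier','rail_mid','switch','paddle_pad','absorber_tab','bucket','can','shoe_tree','brush']:
        for r in cams.pinpoint(q,n)[:4]:
            u,v=r['point'][0]*640,r['point'][1]*400
            print(q,round(r['conf'],2),round(u),round(v),np.round(P[min(399,int(v)),min(639,int(u))],3))
s=env.read_state(); print(s['tcp_pos'],s['tool_rot'],s['clock'])
E
```

```text
side [0.0551617  0.92323919 0.76924778] [ 1.    0.01 -2.6 ] -0.059799044092175235
absorber 0.93 293 295 [ 0.495  0.307 -0.   ]
absorber 0.87 241 289 [0.588 0.387 0.042]
absorber 0.71 324 330 [0.364 0.387 0.034]
absorber 0.52 401 165 [ 0.458 -0.289  0.091]
drier 0.76 317 217 [0.582 0.048 0.048]
rail_mid 0.58 317 177 [ 0.61  -0.001  0.147]
switch 0.85 385 188 [ 0.493 -0.252  0.011]
paddle_pad 0.66 399 166 [ 0.46  -0.286  0.088]
paddle_pad 0.37 290 276 [0.488 0.329 0.087]
absorber_tab 0.91 237 261 [0.609 0.368 0.109]
absorber_tab 0.85 292 265 [0.495 0.304 0.095]
absorber_tab 0.79 320 305 [0.385 0.367 0.082]
bucket 0.75 322 178 [ 0.596 -0.006  0.144]
can 0.81 242 247 [0.691 0.256 0.034]
shoe_tree 0.71 270 203 [0.761 0.03  0.028]
brush 0.57 390 236 [0.369 0.009 0.031]
top [0.43325836 0.01022663 1.49819803] [ 0.12  0.02 -1.55] -0.09867756665919176
absorber 0.79 241 233 [0.491 0.3   0.073]
absorber 0.76 226 267 [0.386 0.348 0.059]
absorber 0.63 228 197 [0.6   0.345 0.074]
drier 0.86 337 200 [0.604 0.009 0.047]
rail_mid 0.72 343 192 [ 0.626 -0.006  0.048]
switch 0.8 425 238 [ 0.489 -0.268  0.014]
paddle_pad 0.7 432 243 [ 0.472 -0.277  0.08 ]
paddle_pad 0.69 348 268 [ 0.394 -0.029  0.037]
absorber_tab 0.91 223 192 [0.611 0.352 0.11 ]
absorber_tab 0.6 234 227 [0.512 0.322 0.073]
bucket 0.88 405 169 [ 0.71  -0.205  0.007]
can 0.83 270 170 [0.687 0.218 0.093]
shoe_tree 0.96 349 145 [ 0.786 -0.027  0.006]
brush 0.6 345 268 [ 0.394 -0.02   0.036]
brush 0.41 235 233 [0.492 0.314 0.106]
[ 0.21949816 -0.58521198  0.23131844] [ 3.14154029e+00 -3.14266539e-05  3.58810614e-01] 1.15
```

View pics/top0.png

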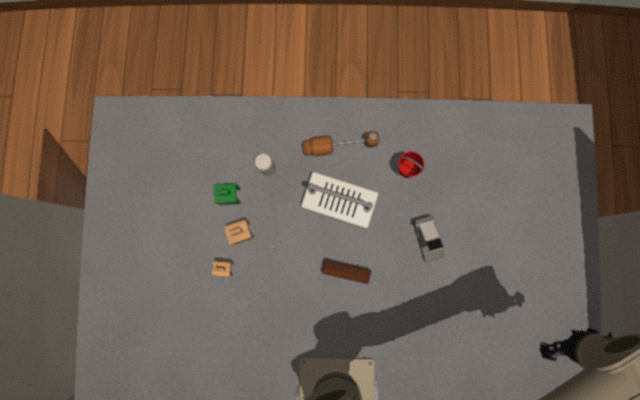

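View pics/side0.png

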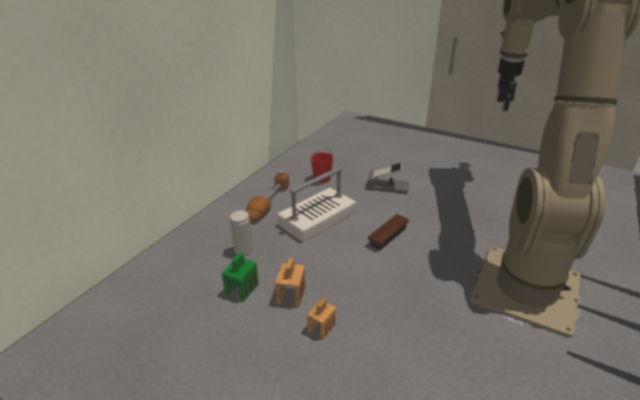

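Candidates in the top picture are green (226,193), large pale wood (237,232) and small pale wood (222,268). The one at (237,232) fits, since it isn't green and is the larger of the two wooden ones. Next I'll check it in a crop and measure.

```bash
python3 - <<'E'
from h import *
cs={n:dict(np.load(f'{n}0.npz')) for n in['top','side']}
a=cv2.resize(cs['top']['color'][150:290,190:290],(400,560),interpolation=cv2.INTER_CUBIC)
b=cv2.resize(cs['side']['color'][240:340,215:345],(400,308),interpolation=cv2.INTER_CUBIC)
o=np.zeros((560,800,3),np.uint8);o[:,:400]=a;o[:308,400:]=b
cv2.imwrite('pics/crop.png',o[:,:,::-1])
def box(p):
    p=p.astype(np.float32);(c,s,ang)=cv2.minAreaRect(p*1000);return np.round(c,1),np.round(s,1),round(ang,1)
for n in cs:
    P=pts(cs[n]).reshape(-1,3); col=cs[n]['color'].reshape(-1,3).astype(int)
    def reg(cx,cy,r,z0,z1): 
        m=(np.hypot(P[:,0]-cx,P[:,1]-cy)<r)&(P[:,2]>z0)&(P[:,2]<z1);return P[m]
    print(n)
    for nm,a in dict(tab=(.495,.305,.06,.085,.115),bridge=(.495,.305,.065,.06,.115),small=(.385,.36,.05,.04,.1),pad=(.47,-.285,.1,.03,.12),sw=(.48,-.265,.12,.008,.05),drier=(.61,0,.15,.03,.06),rail=(.61,0,.125,.125,.18)).items():
        q=reg(*a)
        if len(q)>5: print(nm,len(q),box(q[:,:2]),'med',np.round(np.median(q,0),3),'z98',np.round(np.percentile(q[:,2],[50,98]),3))
E
```

```text
top
tab 58 (array([493.5, 310.3]), array([12.1, 35.1]), 19.5) med [0.494 0.308 0.107] z98 [0.107 0.114]
bridge 401 (array([493.1, 311.4]), array([56.1, 68.2]), 19.8) med [0.492 0.309 0.076] z98 [0.076 0.112]
small 265 (array([381.7, 360.8]), array([55.8, 43.9]), 86.1) med [0.383 0.358 0.059] z98 [0.059 0.086]
pad 548 (array([ 502.5, -278. ]), array([103.9,  67. ]), 19.0) med [ 0.506 -0.277  0.063] z98 [0.063 0.091]
sw 562 (array([ 478.8, -253. ]), array([227.4, 211.7]), 17.4) med [ 0.479 -0.269  0.017] z98 [0.017 0.049]
drier 2337 (array([639.2,  -9.2]), array([219.5, 197.9]), 73.2) med [0.597 0.002 0.046] z98 [0.046 0.052]
rail 340 (array([602.6,   2.4]), array([198.9,  19.2]), 73.0) med [0.601 0.001 0.146] z98 [0.146 0.153]
side
tab 111 (array([498.1, 313.3]), array([12.5, 38.2]), 21.2) med [0.494 0.321 0.105] z98 [0.105 0.109]
bridge 593 (array([497.7, 312.9]), array([55.9, 72.7]), 20.6) med [0.492 0.323 0.074] z98 [0.074 0.108]
small 477 (array([384.3, 361.7]), array([54.1, 44.4]), 85.1) med [0.38  0.37  0.057] z98 [0.057 0.084]
pad 297 (array([ 507.3, -279.3]), array([107.1,  66.9]), 23.3) med [ 0.507 -0.27   0.061] z98 [0.061 0.088]
sw 499 (array([ 492.9, -278.4]), array([140.1,  71.5]), 16.8) med [ 0.494 -0.269  0.016] z98 [0.016 0.048]
drier 1826 (array([607.4,   4.4]), array([219.6, 124.5]), 73.6) med [0.599 0.017 0.045] z98 [0.045 0.05 ]
rail 303 (array([605.2,   5.6]), array([196. ,  20.3]), 72.3) med [0.607 0.009 0.144] z98 [0.144 0.149]
```

View pics/crop.png

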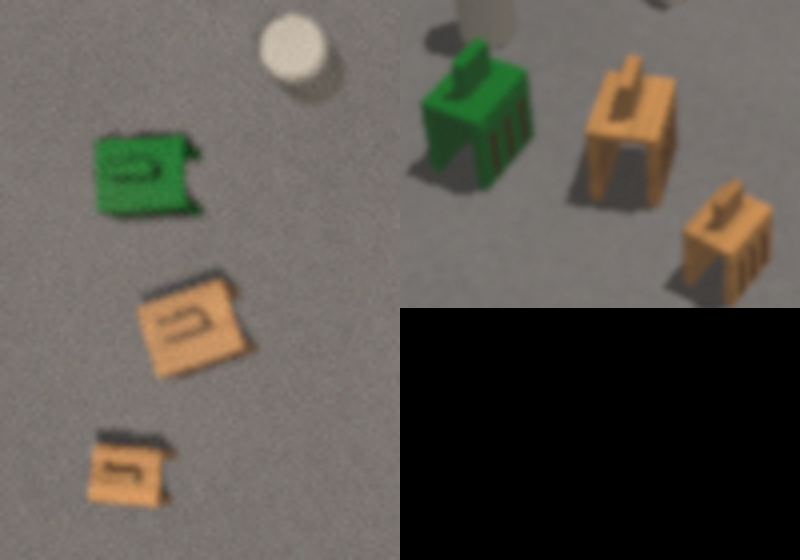

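The crop confirms it: the plain, larger wooden one in the middle (top view about 237,232), unlike the slotted green and small ones. Its tab's thin axis is at about 20° and the rail runs at about 73°.

```bash
cat >> h.py <<'E'
def rows(start,wps):
    "start/wps: (x,y,z,yaw deg), tool down; prints tool-axis fractions"
    s=start
    for w in wps:
        R=Rotation.from_euler('xyz',[np.pi,0,np.radians(s[3])])
        d=R.inv().apply(np.subtract(w[:3],s[:3]))/.2
        t=((w[3]-s[3]+180)%360-180)
        print(w,np.round(d,3),'wz',round(-t/180,4),'rows',round(max(np.linalg.norm(d)*200/41.7,abs(t)/7.16),1)); s=w
def now():
    s=env.read_state(); return (*s['tcp_pos'],np.degrees(s['tool_rot'][2]))
E
python3 - <<'E'
from h import *
print(env.read_state()['force'])
rows(now(),[(.40,-.44,.33,45),(.53,-.24,.35,68),(.58,-.04,.35,86),(.56,.15,.35,105),(.496,.312,.30,110.3)])
E
```

```text
[-0.719001    0.13884114 -0.04177978]
(0.4, -0.44, 0.33, 45) [ 1.1   -0.363 -0.493] wz -0.1358 rows 6.0
(0.53, -0.24, 0.35, 68) [ 1.167 -0.247 -0.1  ] wz -0.1278 rows 5.7
(0.58, -0.04, 0.35, 86) [ 1.021 -0.143 -0.   ] wz -0.1 rows 4.9
(0.56, 0.15, 0.35, 105) [ 0.941 -0.166 -0.   ] wz -0.1056 rows 4.6
(0.496, 0.312, 0.3, 110.3) [ 0.865 -0.099  0.25 ] wz -0.0294 rows 4.3
```

Call:
carry_out([
  [0.4,-0.15,-0.25,0,0,-0.05,0],
  [0.8,-0.3,-0.45,0,0,-0.1,0],
  [1,-0.35,-0.5,0,0,-0.136,0],
  [1,-0.35,-0.5,0,0,-0.136,0],
  [1,-0.35,-0.5,0,0,-0.136,0],
  [1,-0.35,-0.5,0,0,-0.136,0],
  [1,-0.35,-0.5,0,0,-0.136,0],
  [1,-0.35,-0.5,0,0,-0.136,0],
])

```text
clock: 1.82
tcp_pos: [0.3836, -0.4485, 0.332]
tool_rot: [3.14, -0.0, 0.789]
force: [-1.0, -0.8, -0.7]
opening: 0.497
gripper_force: 0.0
```

Call:
carry_out([
  [1,-0.25,-0.1,0,0,-0.128,0],
  [1,-0.25,-0.1,0,0,-0.128,0],
  [1,-0.25,-0.1,0,0,-0.128,0],
  [1,-0.25,-0.1,0,0,-0.128,0],
  [1,-0.25,-0.1,0,0,-0.128,0],
  [1,-0.25,-0.1,0,0,-0.128,0],
  [1,-0.25,-0.1,0,0,-0.128,0],
  [1,-0.25,-0.1,0,0,-0.128,0],
])

```text
clock: 2.48
tcp_pos: [0.4871, -0.2743, 0.3507]
tool_rot: [-3.141, 0.001, 1.186]
force: [-0.4, -1.0, -0.4]
opening: 0.501
gripper_force: 0.0
```

```bash
python3 - <<'E'
from h import *
print(np.round(now(),4),env.read_state()['joint_positions'])
rows(now(),[(.58,-.04,.35,86),(.56,.15,.35,105),(.496,.312,.25,110.3)])
E
```

```text
[ 0.4871 -0.2743  0.3507 67.9503] [ 0.78181373  0.1775539  -0.40903395  1.41647213  0.07110811  1.56298411
 -0.00693833]
(0.58, -0.04, 0.35, 86) [ 1.26  -0.009  0.003] wz -0.1003 rows 6.0
(0.56, 0.15, 0.35, 105) [ 0.941 -0.166 -0.   ] wz -0.1056 rows 4.6
(0.496, 0.312, 0.25, 110.3) [ 0.865 -0.099  0.5  ] wz -0.0294 rows 4.8
```

Call:
carry_out([
  [1,0,0,0,0,-0.1,0],
  [1,0,0,0,0,-0.1,0],
  [1,0,0,0,0,-0.1,0],
  [1,0,0,0,0,-0.1,0],
  [1,0,0,0,0,-0.1,0],
  [1,0,0,0,0,-0.1,0],
  [1,0,0,0,0,-0.1,0],
  [1,0,0,0,0,-0.1,0],
])

```text
clock: 3.15
tcp_pos: [0.5624, -0.0898, 0.3507]
tool_rot: [-3.141, 0.001, 1.499]
force: [1.1, -1.2, -0.0]
opening: 0.498
gripper_force: 0.0
```

Call:
carry_out([
  [0.95,-0.15,0,0,0,-0.1,0],
  [0.95,-0.15,0,0,0,-0.1,0],
  [0.95,-0.15,0,0,0,-0.1,0],
  [0.95,-0.15,0,0,0,-0.1,0],
  [0.95,-0.15,0,0,0,-0.1,0],
  [0.95,-0.15,0,0,0,-0.1,0],
  [0.95,-0.15,0,0,0,-0.1,0],
  [0.95,-0.15,0,0,0,-0.1,0],
])

```text
clock: 3.82
tcp_pos: [0.5464, 0.1017, 0.351]
tool_rot: [-3.141, 0.001, 1.812]
force: [0.8, -0.4, 0.4]
opening: 0.505
gripper_force: 0.0
```

```bash
python3 - <<'E'
from h import *
print(np.round(now(),4),env.read_state()['joint_positions'])
rows(now(),[(.496,.312,.25,110.3)])
E
```

```text
[5.464000e-01 1.017000e-01 3.510000e-01 1.038483e+02] [ 0.34465779  0.21030324 -0.72378614  1.4111875   0.13971578  1.5723758
 -0.12625135]
(0.496, 0.312, 0.25, 110.3) [1.081 0.007 0.505] wz -0.0358 rows 5.7
```

Call:
carry_out([
  [1,0,0.4,0,0,-0.035,0],
  [1,0,0.4,0,0,-0.035,0],
  [1,0,0.4,0,0,-0.035,0],
  [1,0,0.4,0,0,-0.035,0],
  [1,0,0.4,0,0,-0.035,0],
  [1,0,0.4,0,0,-0.035,0],
  [1,0,0.4,0,0,-0.035,0],
  [1,0,0.4,0,0,-0.035,0],
])

```text
clock: 4.48
tcp_pos: [0.4985, 0.2964, 0.271]
tool_rot: [-3.141, 0.001, 1.924]
force: [0.4, -0.3, 0.6]
opening: 0.5
gripper_force: 0.0
```

```bash
python3 - <<'E'
from h import *
print(np.round(now(),4),env.read_state()['joint_positions'])
c=cap('wrist'); cv2.imwrite('pics/w1.png',c['color'][:,:,::-1]); P=pts(c).reshape(-1,3)
for z0,z1,r in [(.09,.118,.05),(.06,.118,.07)]:
    m=(np.hypot(P[:,0]-.496,P[:,1]-.312)<r)&(P[:,2]>z0)&(P[:,2]<z1);q=P[m]
    print(len(q),cv2.minAreaRect((q[:,:2]*1000).astype(np.float32)),np.percentile(q[:,2],[5,50,98]))
rows(now(),[(.496,.312,.16,110.3)])
E
```

```text
[  0.4985   0.2964   0.271  110.222 ] [ 0.05383624  0.31799655 -0.83198405  1.48897316  0.23599484  1.43916893
 -0.43132917]
524 ((497.117431640625, 313.10357666015625), (11.244400978088379, 35.86724090576172), 20.31739044189453) [0.10691356 0.10882104 0.11022846]
3733 ((497.0688781738281, 313.28106689453125), (56.066688537597656, 69.29295349121094), 20.340970993041992) [0.07374201 0.07513893 0.10962473]
(0.496, 0.312, 0.16, 110.3) [0.081 0.014 0.557] wz -0.0009 rows 2.7
```

View pics/w1.png

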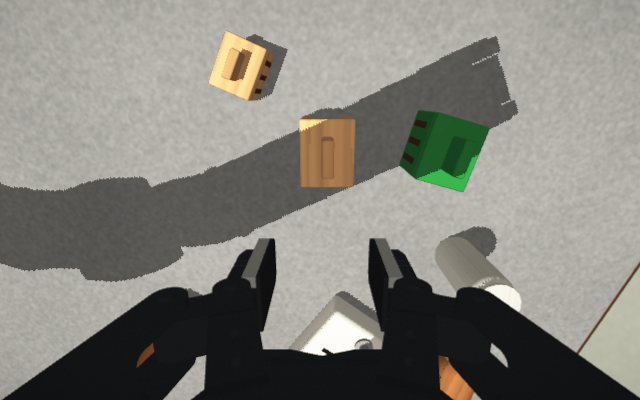

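The wrist view shows the target at pixel (328,155), squarely between the finger lines, with the green one clear to the right. I'll line up, then go down in two stages.

Call:
carry_out([
  [0.08,0.022,0.2,0,0,0,0],
  [0.08,0.022,0.4,0,0,0,0],
  [0.08,0.022,0.55,0,0,0,0],
  [0.08,0.022,0.7,0,0,0,0],
  [0.08,0.022,0.8,0,0,0,0],
  [0.08,0.022,0.88,0,0,0,0],
  [0.08,0.022,0.94,0,0,0,0],
  [0.08,0.022,0.94,0,0,0,0],
])

```text
clock: 5.2
tcp_pos: [0.4964, 0.3122, 0.0813]
tool_rot: [-3.139, 0.002, 1.923]
force: [-0.5, -0.3, 0.4]
opening: 0.5
gripper_force: 0.0
```

Call:
carry_out([
  [0,0,0,0,0,0,1],
  [0,0,0,0,0,0,1],
  [0,0,0,0,0,0,1],
  [0,0,0,0,0,0,1],
  [0,0,0,0,0,0,1],
  [0,0,0,0,0,0,1],
  [0,0,0,0,0,0,1],
  [0,0,0,0,0,0,1],
], newtons=40)

```text
clock: 5.87
tcp_pos: [0.497, 0.3154, 0.0848]
tool_rot: [3.139, 0.0, 1.926]
force: [1.6, -1.2, 7.3]
opening: 0.136
gripper_force: 41.5
```

Call:
carry_out([
  [0,0,-0.05,0,0,0,1],
  [0,0,-0.15,0,0,0,1],
  [0,0,-0.3,0,0,0,1],
  [0,0,-0.5,0,0,0,1],
  [0,0,-0.7,0,0,0,1],
  [0,0,-0.9,0,0,0,1],
  [0,0,-1,0,0,0,1],
  [0,0,-1,0,0,0,1],
])

```text
clock: 6.53
tcp_pos: [0.4965, 0.3167, 0.2893]
tool_rot: [3.134, -0.001, 1.927]
force: [0.9, 0.2, -1.2]
opening: 0.13
gripper_force: 40.2
```

```bash
python3 - <<'E'
from h import *
s=env.read_state();print(np.round(now(),4),s['opening'],s['gripper_force'],s['force'])
rows(now(),[(.545,.16,.30,92),(.575,.06,.31,72.8)])
for n in ['top','side']:
    c=cap(n);P=pts(c).reshape(-1,3)
    m=(np.hypot(P[:,0]-.604,P[:,1]-.004)<.082)&(P[:,2]>.125)&(P[:,2]<.155); q=P[m]
    print(n,len(q),cv2.minAreaRect((q[:,:2]*1000).astype(np.float32)),np.percentile(q[:,2],[5,50,95]))
    m=(np.hypot(P[:,0]-.604,P[:,1]-.004)<.14)&(P[:,2]>.035)&(P[:,2]<.055)&(abs((P[:,0]-.604)*-.29+(P[:,1]-.004)*.957)<.12)&(abs((P[:,0]-.604)*.957+(P[:,1]-.004)*.29)<.072)
    q=P[m]; print('drier',cv2.minAreaRect((q[:,:2]*1000).astype(np.float32)))
    m=(np.hypot(P[:,0]-.49,P[:,1]+.275)<.1)&(P[:,2]>.01)&(P[:,2]<.1)
    q=P[m]; print('switch',cv2.minAreaRect((q[:,:2]*1000).astype(np.float32)))
E
```

```text
[  0.4965   0.3167   0.2893 110.4138] 0.13012270376605048 40.248175263404846 [ 0.86721572  0.23503799 -1.17879894]
(0.545, 0.16, 0.3, 92) [-0.819 -0.046 -0.054] wz 0.1023 rows 3.9
(0.575, 0.06, 0.31, 72.8) [-0.505  0.132 -0.05 ] wz 0.1067 rows 2.7
top 269 ((603.032958984375, 3.9944381713867188), (161.68792724609375, 14.430710792541504), 73.15200805664062) [0.1405704  0.14615378 0.15171901]
drier ((602.2422485351562, 2.1638336181640625), (219.35813903808594, 120.11692810058594), 73.15791320800781)
switch ((486.477783203125, -269.8441162109375), (137.81985473632812, 161.9252166748047), 14.878971099853516)
side 222 ((605.6947631835938, 3.0786514282226562), (162.4412384033203, 14.799696922302246), 74.13731384277344) [0.13658708 0.14411652 0.14787887]
drier ((606.832763671875, 4.032073974609375), (221.59083557128906, 121.90382385253906), 74.37010955810547)
switch ((493.18194580078125, -279.19097900390625), (140.55368041992188, 71.67208862304688), 19.537128448486328)
```

Call:
carry_out([
  [-0.2,0,-0.02,0,0,0.03,1],
  [-0.4,-0.02,-0.05,0,0,0.06,1],
  [-0.6,-0.04,-0.05,0,0,0.09,1],
  [-0.75,-0.05,-0.05,0,0,0.1,1],
  [-0.82,-0.05,-0.05,0,0,0.1,1],
  [-0.82,-0.05,-0.05,0,0,0.1,1],
  [-0.82,-0.05,-0.05,0,0,0.1,1],
  [-0.82,-0.05,-0.05,0,0,0.1,1],
])

```text
clock: 7.3
tcp_pos: [0.5426, 0.1588, 0.2923]
tool_rot: [-3.14, -0.0, 1.614]
force: [-1.1, -0.1, -1.6]
opening: 0.132
gripper_force: 40.2
```

```bash
python3 - <<'E'
from h import *
s=env.read_state();print(np.round(now(),4),s['opening'],s['gripper_force'],s['joint_positions'])
rows(now(),[(.6045,.004,.30,73.5)])
E
```

```text
[ 0.5426  0.1588  0.2923 92.4702] 0.1319746401161904 40.23131847381592 [ 0.24629966  0.24969497 -0.73052331  1.49431241  0.16553704  1.46280556
 -0.44377457]
(0.6045, 0.004, 0.3, 73.5) [-0.787  0.276 -0.039] wz 0.1054 rows 4.0
```

Call:
carry_out([
  [-0.2,0.07,-0.04,0,0,0.03,1],
  [-0.4,0.14,-0.04,0,0,0.06,1],
  [-0.6,0.2,-0.04,0,0,0.09,1],
  [-0.75,0.26,-0.04,0,0,0.105,1],
  [-0.787,0.276,-0.04,0,0,0.105,1],
  [-0.787,0.276,-0.04,0,0,0.105,1],
  [-0.787,0.276,-0.04,0,0,0.105,1],
  [-0.787,0.276,-0.04,0,0,0.105,1],
])

```text
clock: 7.97
tcp_pos: [0.6047, 0.0057, 0.3012]
tool_rot: [-3.141, -0.001, 1.286]
force: [-0.8, -0.6, -1.0]
opening: 0.127
gripper_force: 40.2
```

```bash
python3 - <<'E'
from h import *
s=env.read_state();print(np.round(now(),4),s['opening'],s['gripper_force'])
rows(now(),[(.6045,.004,.21,73.5)])
ims=[]
for n in ['side','wrist']:
    c=cap(n); P=pts(c).reshape(-1,3); col=c['color'].reshape(-1,3).astype(int)
    wood=(col[:,0]>col[:,2]*1.5)&(col[:,0]>col[:,1]*1.15)
    m=(np.hypot(P[:,0]-.6045,P[:,1]-.004)<.07)&(P[:,2]>.17)&wood
    q=P[m]; print(n,len(q))
    if len(q)>20: print(cv2.minAreaRect((q[:,:2]*1000).astype(np.float32)),np.percentile(q[:,2],[2,50,98]))
    ims.append(c['color'])
o=np.zeros((600,480,3),np.uint8);o[:300]=cv2.resize(ims[0][60:260,200:520],(480,300));o[300:]=cv2.resize(ims[1],(480,300))
cv2.imwrite('pics/pre.png',o[:,:,::-1])
E
```

```text
[6.04700e-01 5.70000e-03 3.01200e-01 7.37046e+01] 0.12723953800576526 40.21954536437988
(0.6045, 0.004, 0.21, 73.5) [-0.008  0.001  0.456] wz 0.0011 rows 2.2
side 900
((600.9832763671875, 4.4745635986328125), (74.60946655273438, 56.95423126220703), 73.27613830566406) [0.22003924 0.2626107  0.31399361]
wrist 10401
((623.1294555664062, 6.7000732421875), (53.0074462890625, 91.418212890625), 73.60301208496094) [0.24079152 0.29176678 0.32677003]
```

View pics/pre.png

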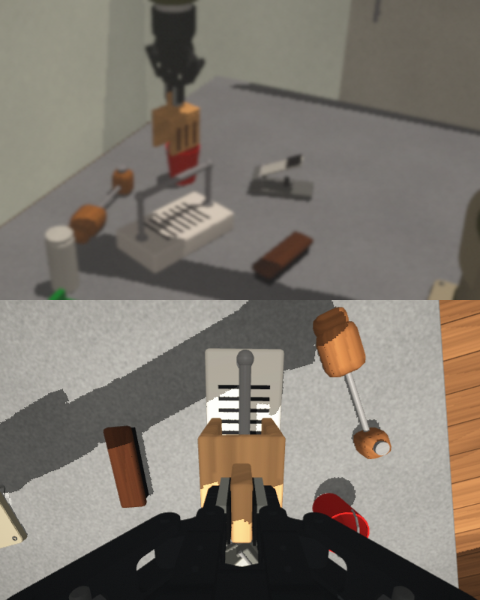

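The held absorber looks level and its channel is in line with the rail (wrist view: rail column about 245, bridge centre about 243). Lowering now.

Call:
carry_out([
  [0,0,0.12,0,0,0,1],
  [0,0,0.24,0,0,0,1],
  [0,0,0.34,0,0,0,1],
  [0,0,0.43,0,0,0,1],
  [0,0,0.5,0,0,0,1],
  [0,0,0.56,0,0,0,1],
  [0,0,0.6,0,0,0,1],
  [0,0,0.6,0,0,0,1],
])

```text
clock: 8.73
tcp_pos: [0.6044, 0.0034, 0.1798]
tool_rot: [-3.14, 0.001, 1.283]
force: [0.4, 0.7, -1.8]
opening: 0.132
gripper_force: 40.1
```

Call:
carry_out([
  [0,0,0.01,0,0,0,1],
  [0,0,0.02,0,0,0,1],
  [0,0,0.025,0,0,0,1],
  [0,0,0.03,0,0,0,1],
  [0,0,0.035,0,0,0,1],
  [0,0,0.04,0,0,0,1],
  [0,0,0.045,0,0,0,1],
  [0,0,0.045,0,0,0,1],
])

```text
clock: 9.4
tcp_pos: [0.6051, 0.0028, 0.1721]
tool_rot: [-3.141, 0.0, 1.282]
force: [0.1, 0.5, -1.6]
opening: 0.131
gripper_force: 40.2
```

Not touching yet, so I'll keep creeping down.

Call:
carry_out([
  [0,0,0.01,0,0,0,1],
  [0,0,0.015,0,0,0,1],
  [0,0,0.02,0,0,0,1],
  [0,0,0.025,0,0,0,1],
  [0,0,0.025,0,0,0,1],
])

```text
clock: 9.82
tcp_pos: [0.6051, 0.0028, 0.167]
tool_rot: [-3.141, 0.0, 1.282]
force: [0.7, -0.2, -2.1]
opening: 0.131
gripper_force: 40.2
```

Call:
carry_out([
  [0,0,0.005,0,0,0,1],
  [0,0,0.01,0,0,0,1],
  [0,0,0.01,0,0,0,1],
])

```text
clock: 10.07
tcp_pos: [0.6053, 0.0029, 0.1658]
tool_rot: [3.141, 0.0, 1.282]
force: [-2.3, -0.9, 2.9]
opening: 0.133
gripper_force: 40.8
```

Call:
carry_out([
  [0,0,0.005,0,0,0,1],
  [0,0,0.01,0,0,0,1],
  [0,0,0.01,0,0,0,1],
])

```text
clock: 10.32
tcp_pos: [0.6054, 0.0029, 0.1656]
tool_rot: [3.14, 0.0, 1.282]
force: [-8.1, -1.0, 17.1]
opening: 0.132
gripper_force: 43.1
```

Contact made: the rail carries the absorber. I'll ease off 2 mm and open.

Call:
carry_out([
  [0,0,-0.01,0,0,0,1],
  [0,0,-0.01,0,0,0,1],
  [0,0,-0.01,0,0,0,0.7],
  [0,0,-0.01,0,0,0,0.5],
  [0,0,-0.01,0,0,0,0.3],
  [0,0,-0.01,0,0,0,0.1],
  [0,0,-0.01,0,0,0,0.1],
  [0,0,-0.01,0,0,0,0.1],
])

```text
clock: 10.98
tcp_pos: [0.6052, 0.0029, 0.1652]
tool_rot: [-3.142, 0.0, 1.282]
force: [-0.1, -0.0, -0.2]
opening: 0.45
gripper_force: 0.0
```

Call:
carry_out([
  [0,0,-0.03,0,0,0,0.1],
  [0,0,-0.08,0,0,0,0.1],
  [0,0,-0.16,0,0,0,0.1],
  [0,0,-0.3,0,0,0,0.1],
  [0,0,-0.45,0,0,0,0.1],
  [0,0,-0.6,0,0,0,0.1],
  [0,0,-0.75,0,0,0,0.1],
  [0,0,-0.75,0,0,0,0.1],
])

```text
clock: 11.65
tcp_pos: [0.6069, 0.0035, 0.323]
tool_rot: [3.132, -0.003, 1.282]
force: [0.3, -0.3, 1.1]
opening: 0.451
gripper_force: 0.0
```

```bash
python3 - <<'E'
from h import *
s=env.read_state();print(np.round(now(),4),s['opening'],s['force'],s['joint_positions'])
for n in ['side','wrist']:
    c=cap(n); P=pts(c).reshape(-1,3); col=c['color'].reshape(-1,3).astype(int)
    if n=='side': ims=c['color'][100:250,230:430]; np.savez('s2.npz',**c)
    wood=(col[:,0]>col[:,2]*1.5)&(col[:,0]>col[:,1]*1.15)
    m=(np.hypot(P[:,0]-.6045,P[:,1]-.004)<.07)&(P[:,2]>.06)&wood
    q=P[m]; print(n,len(q))
    if len(q)>20: print(cv2.minAreaRect((q[:,:2]*1000).astype(np.float32)),np.percentile(q[:,2],[2,50,98]))
cv2.imwrite('pics/hung.png',cv2.resize(ims,(600,450))[:,:,::-1])
c=np.load('s2.npz');P=pts(c).reshape(-1,3)
m=(np.hypot(P[:,0]-.49,P[:,1]+.275)<.11)&(P[:,2]>.011)&(P[:,2]<.02);q=P[m]; print('base',cv2.minAreaRect((q[:,:2]*1000).astype(np.float32)))
rows(now(),[(.58,-.12,.32,60),(.47,-.287,.20,30)])
E
```

```text
[6.06900e-01 3.50000e-03 3.23000e-01 7.34818e+01] 0.4509415654710051 [ 0.28413496 -0.30843686  1.1207471 ] [ 0.37868588  0.30996594 -0.59592715  1.34336855  0.17394284  1.53007051
 -0.48857285]
side 777
((601.6653442382812, -5.344120025634766), (87.4738540649414, 57.39570617675781), 72.61897277832031) [0.08435062 0.14081009 0.18816862]
wrist 2714
((609.7787475585938, 7.247993469238281), (97.32901763916016, 87.36851501464844), 34.565494537353516) [0.11635844 0.15731135 0.46376019]
base ((492.5502014160156, -278.500244140625), (139.38462829589844, 70.39080047607422), 17.192331314086914)
(0.58, -0.12, 0.32, 60) [-0.627  0.052 -0.013] wz 0.0749 rows 3.0
(0.47, -0.287, 0.2, 30) [-0.998 -0.059  0.6  ] wz 0.1667 rows 5.6
```

View pics/hung.png

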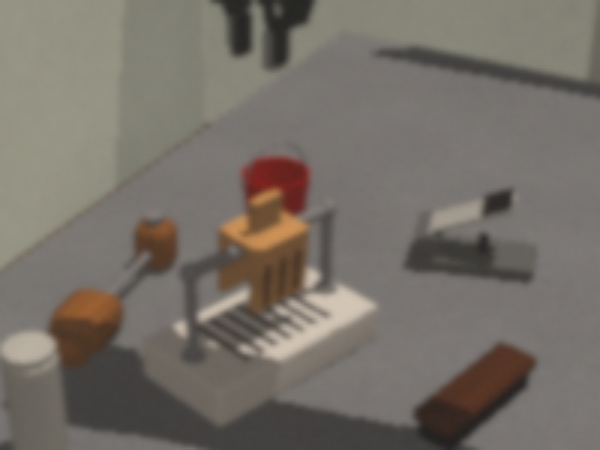

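The absorber sits level astride the rail between the posts (about 263,250 in the crop). Next is the switch.

Call:
carry_out([
  [-0.15,0,-0.1,0,0,0.02,0.5],
  [-0.3,0.02,-0.1,0,0,0.04,1],
  [-0.45,0.04,-0.1,0,0,0.06,1],
  [-0.6,0.05,-0.05,0,0,0.075,1],
  [-0.63,0.05,0,0,0,0.075,1],
  [-0.63,0.05,0,0,0,0.075,1],
])

```text
clock: 12.25
tcp_pos: [0.5772, -0.1238, 0.3123]
tool_rot: [-3.138, 0.002, 1.042]
force: [-1.1, 0.3, 0.0]
opening: 0.002
gripper_force: 0.0
```

Call:
carry_out([
  [-0.2,0,0,0,0,0.035,1],
  [-0.4,0,0.1,0,0,0.07,1],
  [-0.6,-0.03,0.2,0,0,0.105,1],
  [-0.8,-0.06,0.3,0,0,0.14,1],
  [-0.95,-0.06,0.4,0,0,0.17,1],
  [-1,-0.06,0.4,0,0,0.2,1],
  [-1,-0.06,0.4,0,0,0.23,1],
  [-1,-0.06,0.4,0,0,0.23,1],
])

```text
clock: 12.92
tcp_pos: [0.4683, -0.2872, 0.2348]
tool_rot: [-3.14, 0.001, 0.32]
force: [0.7, 0.7, 1.5]
opening: 0.005
gripper_force: 0.0
```

```bash
python3 - <<'E'
from h import *
s=env.read_state();print(np.round(now(),4),s['opening'],s['force'],s['joint_positions'])
c=cap('wrist'); cv2.imwrite('pics/w2.png',c['color'][:,:,::-1]); np.savez('w2.npz',**c); P=pts(c).reshape(-1,3)
m=(np.hypot(P[:,0]-.49,P[:,1]+.278)<.11)&(P[:,2]>.011)&(P[:,2]<.11);q=P[m]; print(len(q),cv2.minAreaRect((q[:,:2]*1000).astype(np.float32)))
rows(now(),[(.466,-.286,.11,17.5)])
E
```

```text
[ 0.4683 -0.2872  0.2348 18.3564] 0.004758627296043362 [0.74156941 0.71358741 1.46624676] [ 0.74882813  0.18364004 -0.31810973  1.64406704  0.05832869  1.32470208
 -0.82899937]
7814 ((492.80194091796875, -280.6463623046875), (139.86134338378906, 65.80982208251953), 17.417264938354492)
(0.466, -0.286, 0.11, 17.5) [-0.014 -0.007  0.626] wz 0.0071 rows 3.0
```

View pics/w2.png

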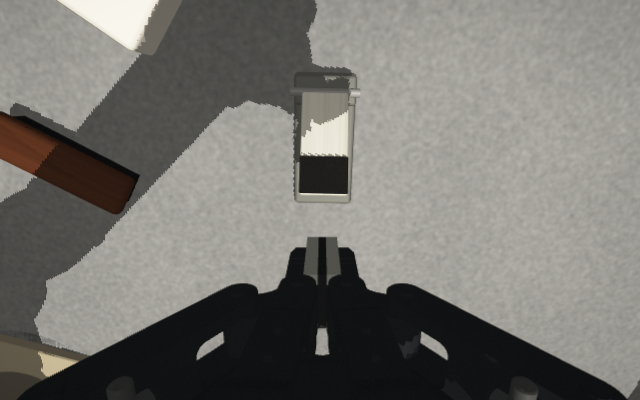

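The pad is at (323,175) and the shut fingers are lined up with the paddle axis. I'll come down to just above it, then press slowly.

Call:
carry_out([
  [-0.013,0.007,0.15,0,0,0.005,1],
  [-0.013,0.007,0.3,0,0,0.005,1],
  [-0.013,0.007,0.42,0,0,0.005,1],
  [-0.013,0.007,0.52,0,0,0.005,1],
  [-0.013,0.007,0.6,0,0,0.005,1],
  [-0.013,0.007,0.65,0,0,0.005,1],
  [-0.013,0.007,0.65,0,0,0.005,1],
])

```text
clock: 13.55
tcp_pos: [0.4663, -0.2882, 0.1035]
tool_rot: [-3.139, 0.002, 0.313]
force: [0.0, 0.4, 0.2]
opening: 0.002
gripper_force: 0.0
```

Call:
carry_out([
  [0,0,0.02,0,0,0,1],
  [0,0,0.04,0,0,0,1],
  [0,0,0.06,0,0,0,1],
  [0,0,0.08,0,0,0,1],
  [0,0,0.08,0,0,0,1],
])

```text
clock: 13.97
tcp_pos: [0.4666, -0.2901, 0.0891]
tool_rot: [3.141, -0.0, 0.309]
force: [1.0, -0.7, 1.1]
opening: -0.003
gripper_force: 0.6
```

Call:
carry_out([
  [0,0,0.015,0,0,0,1],
  [0,0,0.03,0,0,0,1],
  [0,0,0.045,0,0,0,1],
  [0,0,0.06,0,0,0,1],
  [0,0,0.07,0,0,0,1],
  [0,0,0.07,0,0,0,1],
])

```text
clock: 14.47
tcp_pos: [0.4662, -0.2903, 0.0749]
tool_rot: [-3.142, 0.0, 0.308]
force: [-1.0, -1.6, 4.6]
opening: -0.002
gripper_force: 1.8
```

```bash
cat > ang.py <<'E'
from h import *
a=np.radians(17.4); o=np.array([.4928,-.2806]); X=np.array([np.cos(a),np.sin(a)]);Y=np.array([-X[1],X[0]])
for n in ['side','wrist']:
    c=cap(n);P=pts(c).reshape(-1,3); L=(P[:,:2]-o)@np.stack([X,Y],1)
    m=(L[:,0]>-.06)&(L[:,0]<.03)&(abs(L[:,1])<.018)&(P[:,2]>.04)&(P[:,2]<.1)
    x,z=L[m,0],P[m,2]
    k=np.ones(len(x),bool)
    for _ in range(8):
        if k.sum()<10: break
        f=np.polyfit(x[k],z[k],1); k=abs(z-np.polyval(f,x))<.005
    print(n,m.sum(),k.sum(),'slope',np.arctan(-f[0]),'angle',.4-np.arctan(-f[0]),'z@pad',np.polyval(f,-.0284))
s=env.read_state();print(np.round(now(),4),np.round(s['force'],2),s['clock'])
E
python3 ang.py
```

```text
side 140 95 slope 0.3467047627751175 angle 0.0532952372248825 z@pad 0.07274657964908737
wrist 10377 9184 slope 0.3421022379043343 angle 0.05789776209566572 z@pad 0.07398900676486898
[ 0.4664 -0.2903  0.0754 17.6671] [-1.18 -0.64  4.3 ] 14.5667
```

```bash
sed -i 's/L\[:,0\]>-.06)&(L\[:,0\]<.03/L[:,0]>-.012)\&(L[:,0]<.038/; s/P\[:,2\]<.1)/P[:,2]<.08)/' ang.py; sed -i "s/'z@pad',/'z@0,.03',np.polyval(f,[0,.03]),'z@pad',/" ang.py; python3 ang.py
```

```text
side 74 74 slope 0.29556029858119515 angle 0.10443970141880488 z@0,.03 [0.06215192 0.05301757] z@pad 0.07079910663510666
wrist 8260 8258 slope 0.2882690546450499 angle 0.1117309453549501 z@0,.03 [0.06324931 0.05435345] z@pad 0.0716707198125222
[ 0.4665 -0.2902  0.0755 17.6685] [-1.98 -1.29  5.1 ] 14.6667
```

Call:
carry_out([
  [0,0,0.01,0,0,0,1],
  [0,0,0.02,0,0,0,1],
  [0,0,0.028,0,0,0,1],
  [0,0,0.032,0,0,0,1],
  [0,0,0.032,0,0,0,1],
])

```text
clock: 15.08
tcp_pos: [0.4663, -0.2902, 0.0687]
tool_rot: [-3.142, 0.0, 0.308]
force: [-1.8, -1.0, 5.3]
opening: 0.001
gripper_force: 2.3
```

```bash
python3 ang.py
```

```text
side 82 80 slope 0.21036248575533312 angle 0.1896375142446669 z@0,.03 [0.05827832 0.05187268] z@pad 0.06434233169226197
wrist 8516 8510 slope 0.20434104094137248 angle 0.19565895905862754 z@0,.03 [0.05914451 0.05292751] z@pad 0.06502994385616308
[ 0.4664 -0.2902  0.0689 17.6731] [-2.05 -1.07  5.21] 15.1833
```

The paddle is at about 0.2 rad with about 5 N. I'll hold it there.

Call:
carry_out([
  [0,0,0,0,0,0,1],
  [0,0,0,0,0,0,1],
  [0,0,0,0,0,0,1],
  [0,0,0,0,0,0,1],
  [0,0,0,0,0,0,1],
  [0,0,0,0,0,0,1],
  [0,0,0,0,0,0,1],
  [0,0,0,0,0,0,1],
])

```text
clock: 15.85
tcp_pos: [0.4664, -0.2902, 0.069]
tool_rot: [3.141, 0.0, 0.308]
force: [-2.9, -0.5, 5.8]
opening: 0.0
gripper_force: 2.3
```

Call:
carry_out([
  [0,0,0,0,0,0,1],
  [0,0,0,0,0,0,1],
  [0,0,0,0,0,0,1],
  [0,0,0,0,0,0,1],
  [0,0,0,0,0,0,1],
  [0,0,0,0,0,0,1],
  [0,0,0,0,0,0,1],
  [0,0,0,0,0,0,1],
])

```text
clock: 16.52
tcp_pos: [0.4663, -0.2901, 0.0689]
tool_rot: [3.142, 0.0, 0.308]
force: [-2.9, -1.3, 5.2]
opening: -0.002
gripper_force: 2.3
```

Call:
carry_out([
  [0,0,0,0,0,0,1],
  [0,0,0,0,0,0,1],
  [0,0,0,0,0,0,1],
  [0,0,0,0,0,0,1],
  [0,0,0,0,0,0,1],
  [0,0,0,0,0,0,1],
  [0,0,0,0,0,0,1],
  [0,0,0,0,0,0,1],
])

```text
clock: 17.18
tcp_pos: [0.4663, -0.2902, 0.069]
tool_rot: [3.142, 0.0, 0.308]
force: [-2.4, -2.0, 5.0]
opening: -0.003
gripper_force: 2.3
```

Call:
carry_out([
  [0,0,0,0,0,0,1],
  [0,0,0,0,0,0,1],
  [0,0,0,0,0,0,1],
  [0,0,0,0,0,0,1],
  [0,0,0,0,0,0,1],
  [0,0,0,0,0,0,1],
  [0,0,0,0,0,0,1],
  [0,0,0,0,0,0,1],
])

```text
clock: 17.85
tcp_pos: [0.4664, -0.2902, 0.069]
tool_rot: [3.142, 0.0, 0.308]
force: [-3.2, -0.6, 5.9]
opening: -0.001
gripper_force: 2.3
```

```bash
python3 ang.py; python3 -c "
from h import *
c=cap('side');P=pts(c).reshape(-1,3);col=c['color'].reshape(-1,3).astype(int)
w=(col[:,0]>col[:,2]*1.5)&(col[:,0]>col[:,1]*1.15)&(np.hypot(P[:,0]-.6045,P[:,1]-.004)<.05)&(P[:,2]>.06)
print(w.sum(),np.percentile(P[w],[2,50,98],axis=0).round(3))
print(sign_off())"
```

```text
side 80 79 slope 0.23702603803691596 angle 0.16297396196308406 z@0,.03 [0.05831    0.05106299] z@pad 0.06517049960264226
wrist 8514 8513 slope 0.2072146701446601 angle 0.19278532985533992 z@0,.03 [0.05923942 0.05293246] z@pad 0.06521002178237041
[ 0.4664 -0.2901  0.069  17.674 ] [-2.87 -1.26  5.2 ] 17.95
771 [[ 0.572 -0.024  0.084]
 [ 0.591  0.012  0.142]
 [ 0.635  0.04   0.188]]
the job is handed in; nothing more can be done
None
```

I handed the job in with the absorber hanging level astride the rail and the gripper holding the paddle at about 0.19 rad (roughly 5 N), held for over 2 seconds; sign-off returned no verdict.

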